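# Pop the push-latch hatch of the bench power box and reset the tripped breaker

### The job

One screwdriver outlet of the bench's power box is dead because its breaker has tripped. With a fingertip press on the ribbed front edge of the box's top hatch until its push-push latch lets go, take the hand away so that the hatch springs up by itself, and see that it stays open untouched; then push the one breaker button that stands out fully home until it clicks in. Pinch and lift nothing, do not push the open hatch, leave the other two buttons and the things lying around alone, and leave the hatch open.

Things in the scene. Friction and masses are not known exactly. Their poses are not given: they have to be found in the camera images.
- power_box: Grey metal power box fixed on the bench, 150 mm deep (x) x 210 mm wide (y) x 70 mm high; origin under its centre, x axis from its outlet face (near the robot) to its back, z up. An aluminium hatch 106 x 166 mm lies flush in its top: front edge 59 mm before the origin, hinge line along y 47 mm behind it. Inside, 105 x 172 mm, the breaker panel lies 25 mm below the top.
- hatch (a joint): Hatch angle, rad: about 0 = shut, latched, flush; pressed in = negative, stop at -0.058; open stop at 2.1 (30 degrees past upright). At the ribs it sinks under about 3 N, the latch lets go after 2 to 3 mm and the stop comes at 4.5 mm. Finger taken away, a damped spring swings it fully open in about 2 s and holds it there.
- hatch_press (a point): The place to press: centre of the four ribs on the hatch's upper face, 28 mm behind the middle of its front edge; moves with the hatch (shut: 31 mm before the box's origin, 70 mm up). The front edge rises on an arc of 106 mm radius about the hinge, up and to the back; keep the hand out of it.
- breaker_a (a joint): Button travel of the tripped breaker, m: 0 = tripped, standing out; 0.009 = bottom of its stroke. Pushed straight down with 3 to 4 N it clicks at about 0.007 and, pushed to the bottom, rests set at about 0.0083; let go before the click it springs out again.
- breaker_a_top (a point): Centre of the tripped breaker's button top, 61 mm above the bench. The three breakers are alike: white button 12 mm across in a black collar 23 mm across and 5.5 mm high, in a row across the box 5 mm before its origin, 52 mm apart; any of the three places can be the tripped one's. Its button stands 10.5 mm out of the collar, a set one about 2.5 mm.
- breaker_b (a joint): Button travel of a second breaker, in m; set (in) at about 0.0083 from the start.
- breaker_b_top (a point): Centre of the button top of that second breaker.
- breaker_b_base: That second breaker, whole; origin on the panel at the middle of its collar.
- breaker_c (a joint): Button travel of a third breaker, in m; set (in) at about 0.0083 from the start.
- breaker_c_top (a point): Centre of the button top of that third breaker.
- breaker_c_base: That third breaker, whole; origin on the panel at the middle of its collar.
- electric_driver: Loose inline electric screwdriver, black with a yellow nose, 277 mm long along its y axis, 37 mm thick, lying in front of the box; origin under its middle. To be left alone.
- end_cap: Loose square metal cylinder end cap, 56 x 56 x 18 mm, beside the box on its left; origin under its centre. To be left alone.
- small_cylinder: Loose aluminium pneumatic cylinder standing upright, 61 x 61 x 114 mm, left of the box; origin under its centre. To be left alone.
- elbow_fitting: Loose small push-in elbow fitting, 24 x 15 x 30 mm, left of the box towards the robot; origin under its centre. To be left alone.

How it is judged:
By the outcome, as a careful person would: the job done as asked, in the order asked, and still so for the second after the job is handed in, with the robot touching nothing.
It also fails if it takes over 43 s, if anything falls off the work surface, if the arm or the gripper's body presses on something with over 40 N, if the wrist force passes 120 N, or if a joint passes its speed limit or range.

### The arm

A 6-joint arm with a two-finger parallel gripper is mounted at the origin on a cart in front of the work surface, level with it; the furniture and walls round the work are solid. World frame = base frame: x ahead of the robot, y to its left, z up, the work surface at z = 0. Lengths are in m, angles in rad, forces in N, time in s.
With the tool pointing down it reaches from about 0.3 to 0.875 m from the base axis. Payload 6.4 kg.
Tool frame: the origin (TCP) lies at the very end of the fingers, on their centre line; the grasp point (between the pads) lies tcp_to_grasp behind it (tcp_to_grasp is the distance from the TCP to the grasp point, in m); z points along the fingers, y is the direction in which the jaws open and shut (so a half turn about z gives the same grasp; the last joint's range is limited). The gripper opens to 85 mm and grips with 20 to 120 N. Pads are 22 mm wide; open, the fingers measure 114 mm over their backs; the gripper's body (76 mm by 85 mm) begins 54 mm behind the grasp point. The pads swing forward as they close: fully open they stand 13 mm farther back than shut.
Start: joints at [1.061, 0.181, 1.607, -0, 1.354, -0.206], TCP at [0.172, 0.549, 0.231] pointing down, gripper open.
Joint ranges: [-2.99, 2.99], [-0.89, 2.07], [0.3, 2.58], [-1.14, 4.28], [0, 2.63], [-3.12, 3.12]. Speed limits (rad/s): [2.57, 2.57, 3.01, 3.14, 3.14, 3.14].

### API

Orientations are given as a unit quaternion [w, x, y, z].
In Python, from bench import get_obs, camera, hand_in, tcp_to_grasp gives the robot as it stands.
- The arm moves only by the shell command python3 -m inch 'ROWS' [OPENING]. ROWS is JSON, a list of rows, each an object with "delta_pos": the shift along the tool's x, y, z in cm, a list of three; "rotation": the turn, a rotation vector about the tool's x, y, z in rad, a list of three. In form: [{"delta_pos": [x, y, z], "rotation": [rx, ry, rz]}, ...]. A call has 1 to 10 rows; each row shifts and turns the commanded pose from where the row before left it, along the tool's axes as they then stand; what a row does not reach is not made up. A row lasts 1/10 s, in which the tool goes at most 50 mm and 8.59 degrees, less where a joint would pass 70% of its speed; a pose out of reach is approached as far as the arm can. A call is refused whole if a number of a shift passes 5 or a number of a turn 0.15, either way. A call with a gripper value outside its range is refused whole. OPENING is the finger opening in cm, from 0 to 8.54, set as the call begins (- or left out, the last holds). The fingers move at their own pace and stop on an object; the grip force is fixed at half the most. Time passes only in rows, so rows that do not move let the fingers close. It gives the time, the measured TCP pose, the force and the opening at its end, in the units of the state.
- get_obs(): the state, without advancing time (a new reading comes with each control period).
- camera(name): name is "scene" or "top"; returns a dict with "color" (480x640x3 uint8, red, green, blue), "vfov" (degrees; the focal length in pixels is half the picture's height over the tangent of half this angle, whatever the lens; pixels are square), "cx", "cy" (the principal point, pixels), "k1" (the pictures are not rectified: a ray, as slopes to the right and down, at radius r is drawn at 1 + k1 r^2 times it, then the intrinsics apply), "eye" and "orientation" of the camera in the world. Camera axes: x right, y down, z forward; pixel columns grow to the right and rows downward; lengths in m; the calibration is good to about 2 mm. A picture is of the moment at which its call begins. There is no depth.
- hand_in(): hands the job in, once; it reports no verdict.
The state is a dict: "time_s": time; "q": joint angles; "dq": joint speeds; "joint_efforts": joint torques, N m; "eef_pos": TCP position; "eef_rot": TCP orientation; "wrist_force": force on the tool from outside, world axes, zero at the start; "torque": the same for the moment, N m; "opening": opening from 0.0 (shut) to 1.0 (fully open).
Only numpy, scipy, OpenCV 4.12 (cv2) and the standard library are available. Lean on these libraries where they do the work, as an engineer would, in place of code of your own. Each camera call takes 0.05 s, during which the arm holds its last target.

## Working session

There is one attempt and no reset: what is moved stays moved. The work goes in short steps, Python scripts to look and compute and a shell command to move; the robot and the scene stay as the last step left them, time stands still between calls to the robot, and variables do not carry over. Pictures are saved under pics/ and viewed, and the job is handed in when it is done.

```bash
mkdir -p pics; ls; python3 - <<'E'
from bench import *
import cv2,numpy as np
print(get_obs(), tcp_to_grasp)
for n in("scene","top"):
    c=camera(n); cv2.imwrite(f"pics/{n}0.png",c["color"][:,:,::-1]); print({k:v for k,v in c.items() if k!="color"})
E
```

```text
pics
{'time_s': 0.0, 'q': array([ 1.06069617e+00,  1.81551738e-01,  1.60798689e+00,  1.78057096e-05,
        1.35380760e+00, -2.06300174e-01]), 'dq': array([ 1.04814408e-03,  2.92955591e-04, -7.69276995e-04, -1.49477963e-05,
       -1.46421888e-04,  5.84079708e-05]), 'joint_efforts': array([-5.28880028e-04, -4.44874048e+01, -3.51331902e+01, -3.34569722e-04,
        9.22830164e-03,  1.87899940e-05]), 'eef_pos': array([0.17171687, 0.54819061, 0.23038835]), 'eef_rot': array([-3.15532591e-04,  1.51318363e-01,  9.88484691e-01, -8.18088878e-04]), 'wrist_force': array([ 0.72475551, -0.98946792,  0.1612951 ]), 'torque': array([ 0.01700675, -0.01591873, -0.04923282]), 'opening': 0.9993355245936351} 0.0187
{'vfov': 44.84977547740766, 'cx': 324.3032190637304, 'cy': 233.9688591990154, 'k1': -0.15475049828661802, 'eye': array([ 0.15609485, -0.07922066,  0.75027114]), 'orientation': array([-0.33585841,  0.89056853, -0.286152  ,  0.11047109])}
{'vfov': 47.18826488235189, 'cx': 323.31997979934823, 'cy': 227.73947318767432, 'k1': 0.048221077925646776, 'eye': array([0.37291162, 0.39307009, 0.91717666]), 'orientation': array([-0.04908847,  0.70614614, -0.7050996 ,  0.04221971])}
```

View pics/scene0.png

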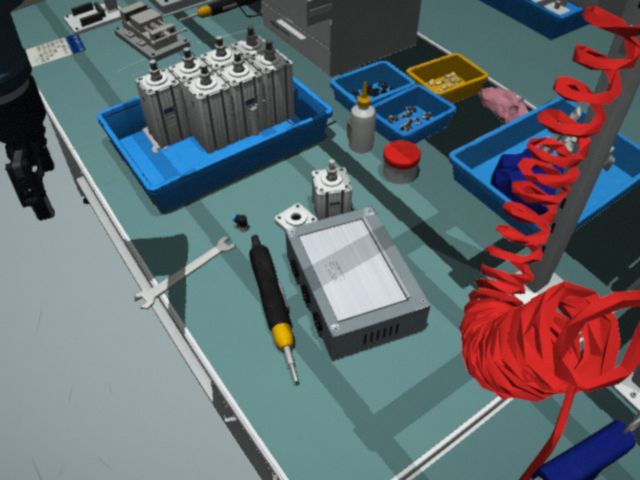

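View pics/top0.png

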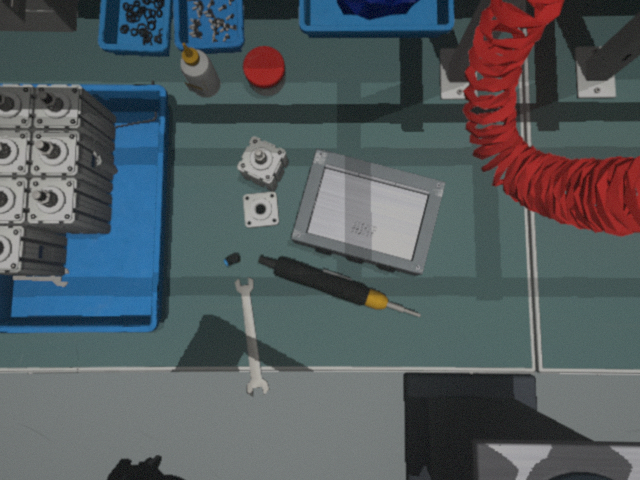

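The top view shows the box with its lid corners near (318,151), (444,183), (421,272) and (292,241), and the ribs near (364,228). I'll zoom in and measure.

```bash
cat > h.py <<'E'
from bench import *
import cv2,numpy as np
from scipy.spatial.transform import Rotation as R
def K(c):
    f=240/np.tan(np.radians(c["vfov"]/2)); return np.array([[f,0,c["cx"]],[0,f,c["cy"]],[0,0,1.]])
def rot(q): return R.from_quat(np.r_[q[1:],q[0]])
def p2w(c,px,z):
    u=cv2.undistortPoints(np.array(px,float).reshape(-1,1,2),K(c),np.array([c["k1"],0,0,0.]))[:,0]
    d=rot(c["orientation"]).apply(np.c_[u,np.ones(len(u))]); e=c["eye"]
    return e+d*((z-e[2])/d[:,2])[:,None]
def w2p(c,P):
    r=rot(c["orientation"]).inv(); 
    return cv2.projectPoints(r.apply(np.array(P,float).reshape(-1,3)-c["eye"]),np.zeros(3),np.zeros(3),K(c),np.array([c["k1"],0,0,0.]))[0][:,0]
def crop(c,name,x0,y0,w,h,s):
    cv2.imwrite("pics/"+name,cv2.resize(c["color"][y0:y0+h,x0:x0+w,::-1],None,fx=s,fy=s,interpolation=cv2.INTER_CUBIC))
E
python3 - <<'E'
from h import *
c=camera("top"); crop(c,"top1.png",280,140,180,145,4)
c=camera("scene"); crop(c,"sc1.png",270,190,180,180,3)
E
```

```text
(no output)
```

View pics/top1.png

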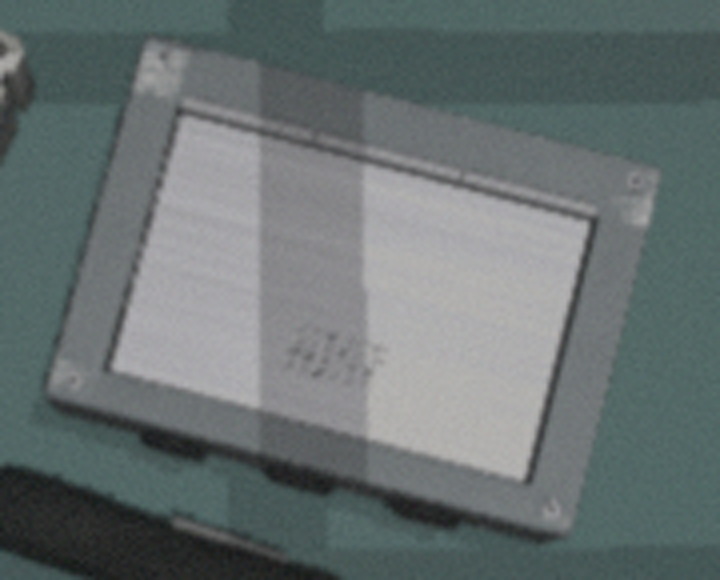

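View pics/sc1.png

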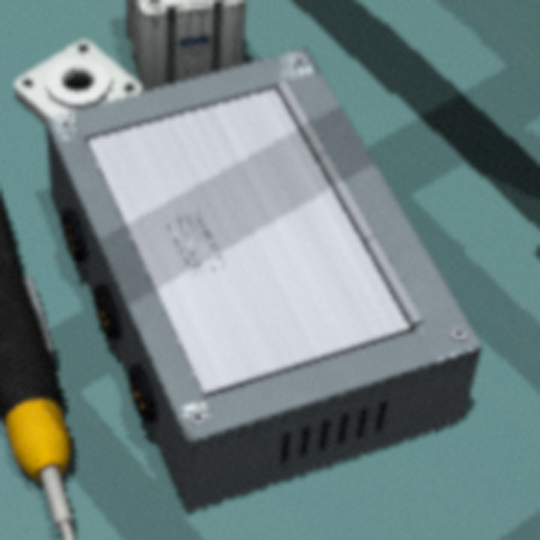

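The top crop shows the hatch corners at about (108,372), (528,482), (595,212) and (180,108), with the ribs at (335,352). Both crops show the box clearly, so I'll fit its pose from each camera.

```bash
cat > box.py <<'E'
from h import *
from scipy.optimize import least_squares
o=get_obs()
T=camera("top");S=camera("scene")
# box-frame: FL(+y),FR,BR,BL for box top then hatch
M=np.array([[-.075,.105,.07],[-.075,-.105,.07],[.075,-.105,.07],[.075,.105,.07],[-.059,.083,.07],[-.059,-.083,.07],[.047,-.083,.07],[.047,.083,.07],[-.031,0,.07]])
tp=np.array([[48,395],[570,532],[658,172],[148,40],[108,372],[528,482],[597,212],[178,110],[335,352]])/4+[280,140]-.375
sp=np.array([[50,122],[190,438],[480,350],[305,52],[90,140],[205,392],[410,328],[278,87],[197,243]])/3+[270,190]-.333
def W(p): return np.c_[p[0]+np.cos(p[2])*M[:,0]-np.sin(p[2])*M[:,1],p[1]+np.sin(p[2])*M[:,0]+np.cos(p[2])*M[:,1],M[:,2]]
for nm,l in (("top",[(T,tp)]),("scene",[(S,sp)]),("both",[(T,tp),(S,sp)])):
    r=least_squares(lambda p:np.concatenate([(w2p(c,W(p))-q).ravel() for c,q in l]),[.4,.35,-.25],loss="soft_l1")
    print(nm,r.x,np.round(r.fun.reshape(-1,2),1).tolist())
print(W(r.x)[8])
for b in(-.052,0,.052):
    p=r.x;print("breaker",b,p[0]-.005*np.cos(p[2])-b*np.sin(p[2]),p[1]-.005*np.sin(p[2])+b*np.cos(p[2]))
print(rot(o["eef_rot"]).as_matrix().round(3))
E
python3 box.py
```

```text
top [ 0.51190569  0.33120806 -0.25737501] [[-0.8, 0.1], [0.7, 0.7], [1.3, -2.1], [-0.9, -2.2], [0.6, -0.4], [-0.3, -0.6], [-1.4, 1.4], [0.5, 0.5], [0.1, 0.8]]
scene [ 0.50941702  0.3293971  -0.27083029] [[-1.1, -1.6], [-0.5, 1.5], [1.7, -0.9], [1.5, -1.6], [-0.4, -0.3], [-0.3, 0.6], [0.6, 0.2], [-0.1, 0.3], [-0.2, 0.2]]
both [ 0.51049454  0.33048719 -0.26621734] [[-0.6, 0.4], [0.6, 2.1], [2.0, -0.6], [0.2, -1.7], [0.8, -0.1], [-0.3, 0.7], [-0.8, 2.8], [1.4, 1.0], [0.4, 1.7], [-1.2, -2.1], [0.0, 0.7], [1.9, -2.1], [1.2, -2.3], [-0.4, -0.9], [0.1, -0.3], [0.9, -0.9], [-0.3, -0.4], [0.0, -0.6]]
[0.48058658 0.33864279 0.07      ]
breaker -0.052 0.491990311109193 0.2816344193920669
breaker 0 0.5056706748843744 0.3318026129710538
breaker 0.052 0.5193510386595559 0.3819708065500407
[[-0.954  0.299 -0.001]
 [ 0.299  0.954 -0.001]
 [ 0.    -0.001 -1.   ]]
```

The pose is consistent between cameras: box at about (0.510, 0.330) with yaw -0.266, press point at (0.481, 0.339, 0.070). The tool is already nearly aligned with the box. I'll close the fingers and move over the ribs, staying high.

```bash
python3 -m inch '[{"delta_pos":[0,0,0],"rotation":[0,0,-0.038]},{"delta_pos":[-3.5,-1.2,0],"rotation":[0,0,0]},{"delta_pos":[-3.5,-1.2,0],"rotation":[0,0,0]},{"delta_pos":[-3.5,-1.2,0],"rotation":[0,0,0]},{"delta_pos":[-3.5,-1.2,0],"rotation":[0,0,0]},{"delta_pos":[-3.5,-1.2,0],"rotation":[0,0,0]},{"delta_pos":[-3.5,-1.2,0],"rotation":[0,0,0]},{"delta_pos":[-3.5,-1.2,0],"rotation":[0,0,0]},{"delta_pos":[-3.5,-1.2,0],"rotation":[0,0,0]},{"delta_pos":[-3.5,-1.2,0],"rotation":[0,0,0]}]' 0
cat > go.py <<'E'
from h import *
import sys
o=get_obs(); t=np.array(eval(sys.argv[1])); m=rot(o["eef_rot"]).as_matrix()
print("t",o["time_s"],"pos",o["eef_pos"].round(4),"need tool cm",(m.T@(t-o["eef_pos"])*100).round(2),"F",o["wrist_force"].round(2),"open",round(o["opening"],3),"toolx",m[:,0].round(3),"toolz",m[:,2].round(3))
E
python3 go.py "[.4806,.3386,.08]"
```

```text
time_s: 1.3
eef_pos: [0.4487, 0.3607, 0.2313]
eef_rot: [0.0, 0.133, 0.991, 0.0]
wrist_force: [-1.1, 0.2, 0.2]
opening: -0.002
t 1.3 pos [0.4487 0.3607 0.2313] need tool cm [-3.66 -1.3  15.13] F [-1.11  0.17  0.18] open -0.002 toolx [-0.965  0.263 -0.   ] toolz [ 0.  0. -1.]
```

```bash
python3 -m inch '[{"delta_pos":[-1.8,-0.7,2],"rotation":[0,0,0]},{"delta_pos":[-1.8,-0.6,2.5],"rotation":[0,0,0]},{"delta_pos":[0,0,2.5],"rotation":[0,0,0]},{"delta_pos":[0,0,2.5],"rotation":[0,0,0]},{"delta_pos":[0,0,2],"rotation":[0,0,0]},{"delta_pos":[0,0,1.5],"rotation":[0,0,0]},{"delta_pos":[0,0,1],"rotation":[0,0,0]},{"delta_pos":[0,0,0],"rotation":[0,0,0]},{"delta_pos":[0,0,0],"rotation":[0,0,0]}]'
python3 go.py "[.4806,.3386,.07]"
python3 - <<'E'
from h import *
c=camera("top"); crop(c,"top2.png",280,120,180,165,4)
c=camera("scene"); crop(c,"sc2.png",250,130,200,230,3)
E
```

```text
time_s: 2.2
eef_pos: [0.4793, 0.34, 0.092]
eef_rot: [0.0, 0.132, 0.991, 0.0]
wrist_force: [0.6, 1.1, -0.4]
opening: 0.002
t 2.2 pos [0.4793 0.34   0.092 ] need tool cm [-0.16 -0.11  2.2 ] F [ 0.63  1.06 -0.4 ] open 0.002 toolx [-0.965  0.263 -0.001] toolz [ 0.001  0.    -1.   ]
```

View pics/sc2.png

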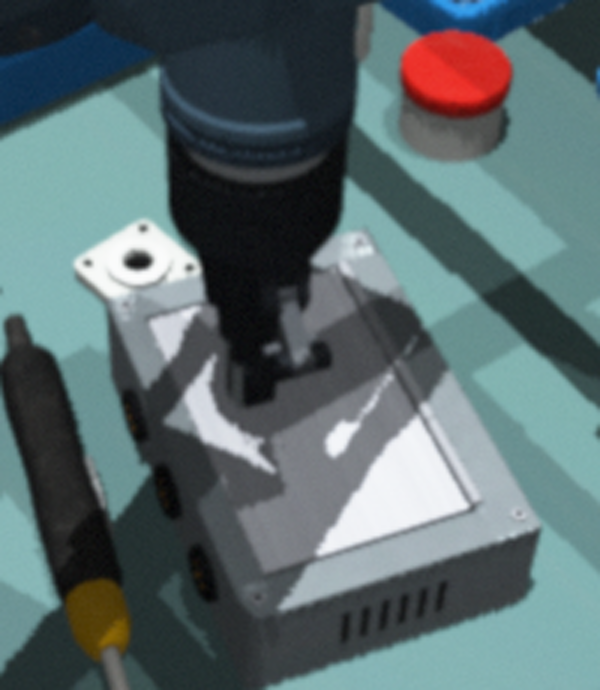

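View pics/top2.png

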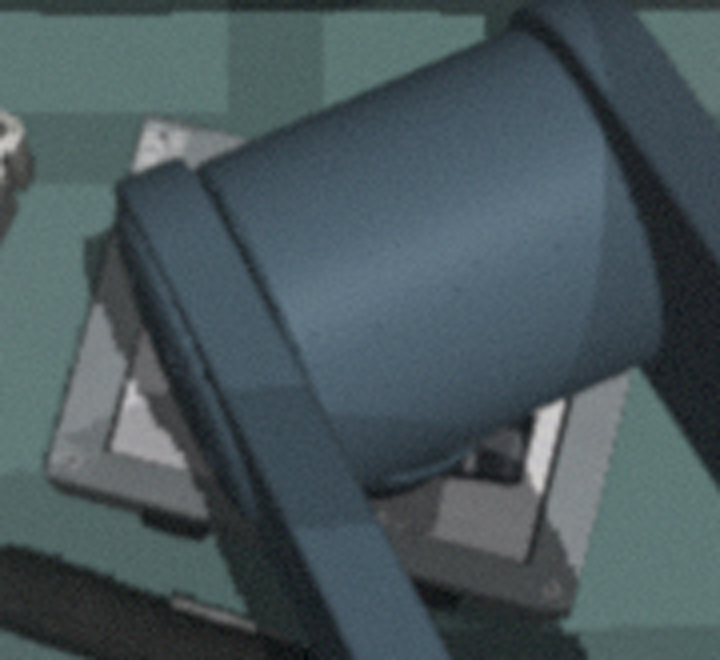

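```bash
python3 - <<'E'
from h import *
c=camera("scene");o=get_obs();print((w2p(c,[o["eef_pos"],[.4806,.3386,.07]])-[250,130])*3, o["time_s"])
crop(c,"sc3.png",290,200,100,80,8)
E
```

```text
[[253.59623243 390.48541074]
 [256.13694979 420.3912975 ]] 2.35
```

View pics/sc3.png

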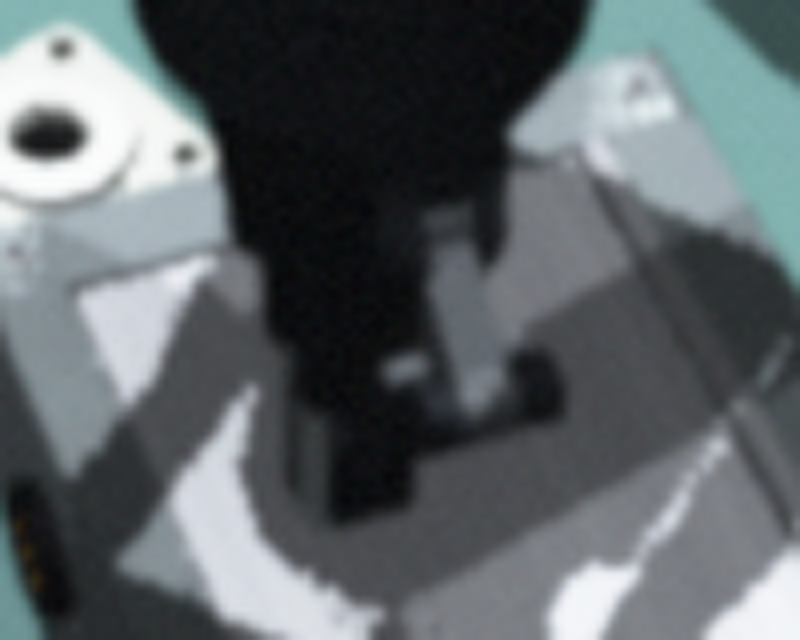

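The fingertip sits where the projection predicts, about 2 cm above the ribs. I'll descend in small steps while watching the force.

```bash
python3 -m inch '[{"delta_pos":[-0.1,-0.1,0.7],"rotation":[0,0,0]},{"delta_pos":[0,0,0.6],"rotation":[0,0,0]},{"delta_pos":[0,0,0.3],"rotation":[0,0,0]},{"delta_pos":[0,0,0],"rotation":[0,0,0]},{"delta_pos":[0,0,0],"rotation":[0,0,0]}]'; python3 go.py "[.4806,.3386,.07]"
python3 -m inch '[{"delta_pos":[0,0,0.2],"rotation":[0,0,0]},{"delta_pos":[0,0,0.2],"rotation":[0,0,0]},{"delta_pos":[0,0,0.2],"rotation":[0,0,0]},{"delta_pos":[0,0,0.1],"rotation":[0,0,0]},{"delta_pos":[0,0,0],"rotation":[0,0,0]}]'; python3 go.py "[.4806,.3386,.0665]"
```

```text
time_s: 2.85
eef_pos: [0.4795, 0.3385, 0.0751]
eef_rot: [-0.0, 0.133, 0.991, -0.0]
wrist_force: [0.7, -0.8, 0.1]
opening: -0.002
t 2.85 pos [0.4795 0.3385 0.0751] need tool cm [-0.1   0.04  0.51] F [ 0.67 -0.78  0.1 ] open -0.002 toolx [-0.965  0.263  0.   ] toolz [-0. -0. -1.]
time_s: 3.35
eef_pos: [0.4797, 0.3386, 0.0684]
eef_rot: [0.0, 0.133, 0.991, 0.0]
wrist_force: [-0.1, -0.4, 2.1]
opening: 0.002
t 3.35 pos [0.4797 0.3386 0.0684] need tool cm [-0.09  0.03  0.19] F [-0.12 -0.43  2.14] open 0.002 toolx [-0.965  0.263 -0.   ] toolz [ 0.  0. -1.]
```

Contact at about 2 N. I'll press about 2 mm more.

```bash
python3 -m inch '[{"delta_pos":[0,0,0.1],"rotation":[0,0,0]},{"delta_pos":[0,0,0.1],"rotation":[0,0,0]},{"delta_pos":[0,0,0],"rotation":[0,0,0]}]'; python3 -m inch '[{"delta_pos":[0,0,0.05],"rotation":[0,0,0]},{"delta_pos":[0,0,0],"rotation":[0,0,0]}]'
```

```text
time_s: 3.65
eef_pos: [0.4797, 0.3386, 0.0663]
eef_rot: [0.0, 0.132, 0.991, 0.0]
wrist_force: [-1.0, -0.0, 2.3]
opening: -0.002
time_s: 3.85
eef_pos: [0.4797, 0.3386, 0.0658]
eef_rot: [0.0, 0.133, 0.991, 0.0]
wrist_force: [0.0, 0.4, 3.6]
opening: -0.004
```

That is about 4 mm in. The latch should have let go, so I'll withdraw quickly up and toward the robot, out of the arc.

```bash
python3 -m inch '[{"delta_pos":[1,0,-3.5],"rotation":[0,0,0]},{"delta_pos":[3,0,-4],"rotation":[0,0,0]},{"delta_pos":[4,0,-4],"rotation":[0,0,0]},{"delta_pos":[4,0,-3],"rotation":[0,0,0]},{"delta_pos":[4,0,-2],"rotation":[0,0,0]},{"delta_pos":[3,0,-1],"rotation":[0,0,0]},{"delta_pos":[0,0,0],"rotation":[0,0,0]},{"delta_pos":[0,0,0],"rotation":[0,0,0]},{"delta_pos":[0,0,0],"rotation":[0,0,0]},{"delta_pos":[0,0,0],"rotation":[0,0,0]}]'
python3 -m inch '[{"delta_pos":[0,0,0],"rotation":[0,0,0]},{"delta_pos":[0,0,0],"rotation":[0,0,0]},{"delta_pos":[0,0,0],"rotation":[0,0,0]},{"delta_pos":[0,0,0],"rotation":[0,0,0]},{"delta_pos":[0,0,0],"rotation":[0,0,0]},{"delta_pos":[0,0,0],"rotation":[0,0,0]},{"delta_pos":[0,0,0],"rotation":[0,0,0]},{"delta_pos":[0,0,0],"rotation":[0,0,0]},{"delta_pos":[0,0,0],"rotation":[0,0,0]},{"delta_pos":[0,0,0],"rotation":[0,0,0]}]'
python3 - <<'E'
from h import *
c=camera("top"); crop(c,"top4.png",280,120,180,165,4)
c=camera("scene"); crop(c,"sc4.png",250,130,200,230,3)
E
```

```text
time_s: 4.85
eef_pos: [0.3014, 0.3866, 0.2352]
eef_rot: [-0.0, 0.133, 0.991, -0.001]
wrist_force: [-0.6, 0.9, -0.6]
opening: -0.001
time_s: 5.85
eef_pos: [0.3007, 0.3872, 0.2362]
eef_rot: [0.0, 0.133, 0.991, 0.0]
wrist_force: [-0.7, 0.1, -0.3]
opening: -0.003
```

View pics/sc4.png

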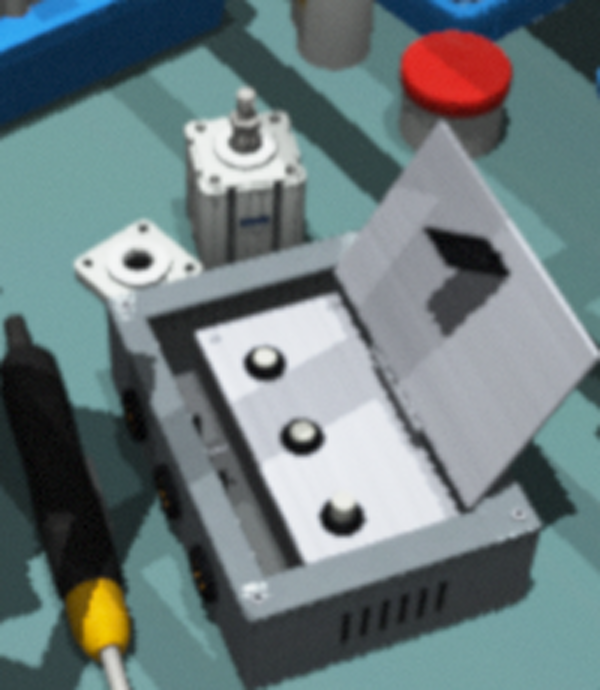

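View pics/top4.png

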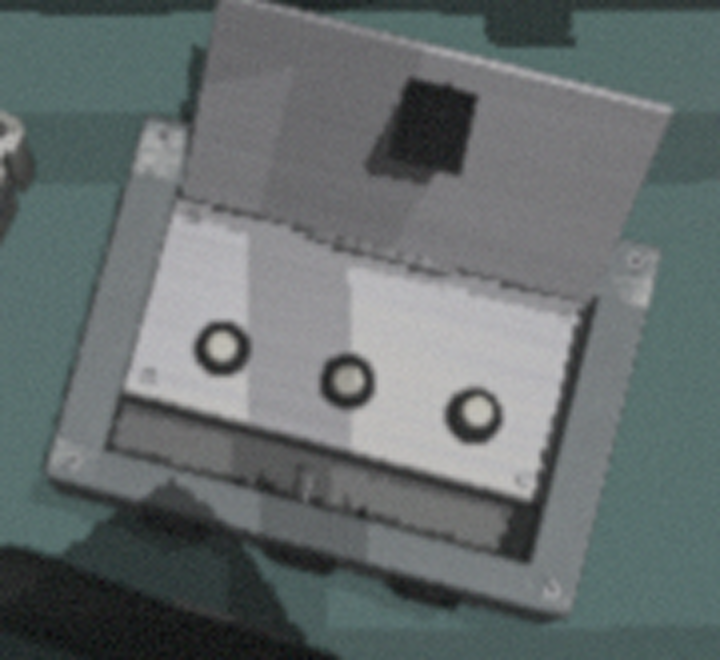

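The hatch is open in both views. In the scene crop the button near (343,502), on the box's right (-y), stands highest out of its collar; the ones at (265,358) and (302,431) sit low. I'll triangulate all three and compare the pictures for hatch motion.

```bash
python3 - <<'E'
from h import *
c=camera("top"); s=camera("scene")
crop(c,"top5.png",280,120,180,165,4);crop(s,"sc5.png",310,225,80,90,8)
for f,a in(("top4.png","top5.png"),):
    d=cv2.absdiff(cv2.imread("pics/"+f),cv2.imread("pics/"+a)); print("diff",d.mean(),d.max())
def ray(c,p):
    a=p2w(c,[p],0.)[0];d=a-c["eye"];return c["eye"],d/np.linalg.norm(d)
for t,q in(((222,347),(265,358)),((348,380),(302,431)),((478,410),(344,502))):
    t=np.array(t)/4+[280,120]-.375;q=np.array(q)/3+[250,130]-.333
    (e1,d1),(e2,d2)=ray(c,t),ray(s,q)
    k=np.linalg.lstsq(np.c_[d1,-d2],e2-e1,rcond=None)[0]
    P1=e1+k[0]*d1;P2=e2+k[1]*d2;print(P1.round(4),P2.round(4),"top@.061",p2w(c,[t],.061).round(4),"sc@.061",p2w(s,[q],.061).round(4))
print((w2p(s,[[.492,.2816,.061],[.492,.2816,.045]])-[310,225])*8)
E
```

```text
diff 2.1018294051627384 28
[0.5203 0.3828 0.0485] [0.5193 0.3833 0.0484] top@.061 [[0.5182 0.383  0.061 ]] sc@.061 [[0.5127 0.375  0.061 ]]
[0.5068 0.3326 0.0493] [0.5054 0.3333 0.049 ] top@.061 [[0.505  0.3334 0.061 ]] sc@.061 [[0.4995 0.3263 0.061 ]]
[0.4938 0.2819 0.0563] [0.4922 0.2828 0.056 ] top@.061 [[0.4932 0.2825 0.061 ]] sc@.061 [[0.4897 0.2802 0.061 ]]
[[439.4995004  564.74972392]
 [434.41445079 615.22054556]]
```

View pics/sc5.png

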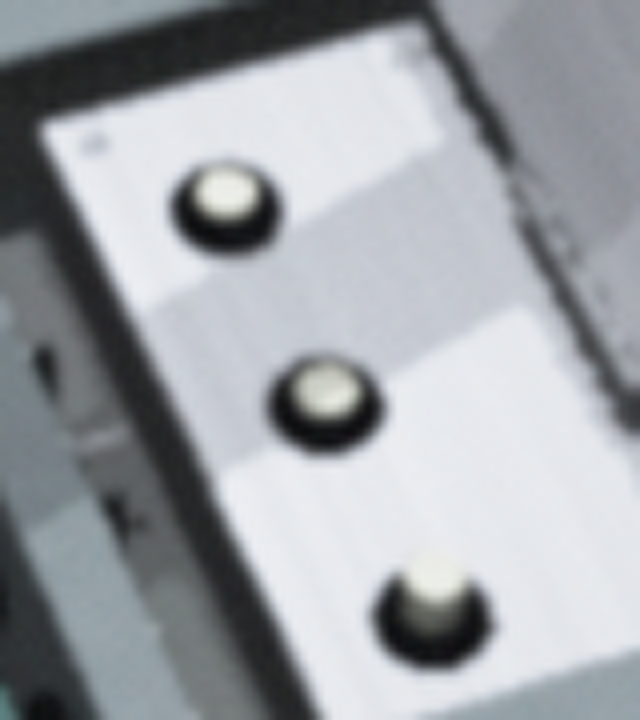

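The tripped breaker is confirmed as the -y one: its top projects at (437,570) in this crop, with world position about (0.4925, 0.282, 0.061). The hatch isn't moving. Next I'll move over that button at height.

```bash
python3 go.py "[.4925,.282,.075]"
```

```text
t 6.05 pos [0.3007 0.3872 0.2362] need tool cm [-21.27  -5.11  16.11] F [ 0.1  -0.25  0.71] open -0.001 toolx [-0.965  0.263  0.   ] toolz [-0.  0. -1.]
```

```bash
python3 -m inch '[{"delta_pos":[-3,-0.7,0],"rotation":[0,0,0]},{"delta_pos":[-3.5,-0.8,0],"rotation":[0,0,0]},{"delta_pos":[-3.5,-0.9,0],"rotation":[0,0,0]},{"delta_pos":[-3.5,-0.9,0],"rotation":[0,0,0]},{"delta_pos":[-3.5,-0.9,1],"rotation":[0,0,0]},{"delta_pos":[-2.5,-0.6,2],"rotation":[0,0,0]},{"delta_pos":[-1.5,-0.3,2],"rotation":[0,0,0]},{"delta_pos":[-0.3,0,2],"rotation":[0,0,0]},{"delta_pos":[0,0,0],"rotation":[0,0,0]},{"delta_pos":[0,0,0],"rotation":[0,0,0]}]'
python3 go.py "[.4925,.282,.075]"
```

```text
time_s: 7.05
eef_pos: [0.4926, 0.2821, 0.1661]
eef_rot: [-0.001, 0.133, 0.991, -0.0]
wrist_force: [-0.8, -0.2, 0.2]
opening: -0.004
t 7.05 pos [0.4926 0.2821 0.1661] need tool cm [-0.   -0.    9.11] F [-0.82 -0.18  0.16] open -0.004 toolx [-0.965  0.263  0.001] toolz [-0.001 -0.    -1.   ]
```

```bash
python3 -m inch '[{"delta_pos":[0,0,2],"rotation":[0,0,0]},{"delta_pos":[0,0,2],"rotation":[0,0,0]},{"delta_pos":[0,0,2],"rotation":[0,0,0]},{"delta_pos":[0,0,1.5],"rotation":[0,0,0]},{"delta_pos":[0,0,1],"rotation":[0,0,0]},{"delta_pos":[0,0,0.5],"rotation":[0,0,0]},{"delta_pos":[0,0,0],"rotation":[0,0,0]}]'
python3 go.py "[.4925,.282,.061]"
python3 - <<'E'
from h import *
c=camera("scene"); crop(c,"sc6.png",250,130,200,200,3)
E
```

```text
time_s: 7.75
eef_pos: [0.4928, 0.2822, 0.0761]
eef_rot: [-0.0, 0.132, 0.991, -0.0]
wrist_force: [-0.4, -0.4, -0.0]
opening: 0.007
t 7.75 pos [0.4928 0.2822 0.0761] need tool cm [ 0.02 -0.02  1.51] F [-0.41 -0.35 -0.02] open 0.007 toolx [-0.965  0.262  0.   ] toolz [-0. -0. -1.]
```

View pics/sc6.png

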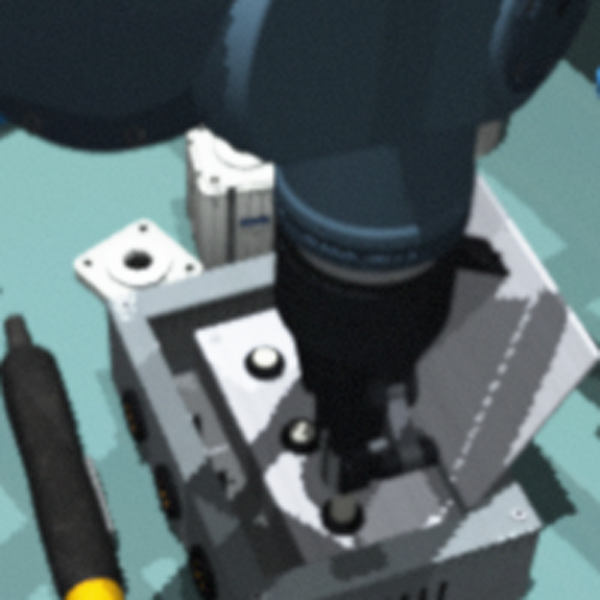

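The fingertip hangs over the right button at (343,505), and the hatch corners at (600,355) and (470,505) haven't moved. I'll press down.

```bash
python3 -m inch '[{"delta_pos":[0,0,0.8],"rotation":[0,0,0]},{"delta_pos":[0,0,0.5],"rotation":[0,0,0]},{"delta_pos":[0,0,0.2],"rotation":[0,0,0]},{"delta_pos":[0,0,0.2],"rotation":[0,0,0]},{"delta_pos":[0,0,0.2],"rotation":[0,0,0]},{"delta_pos":[0,0,0],"rotation":[0,0,0]}]'
python3 -m inch '[{"delta_pos":[0,0,0.2],"rotation":[0,0,0]},{"delta_pos":[0,0,0.15],"rotation":[0,0,0]},{"delta_pos":[0,0,0],"rotation":[0,0,0]}]'
python3 -m inch '[{"delta_pos":[0,0,0.1],"rotation":[0,0,0]},{"delta_pos":[0,0,0],"rotation":[0,0,0]}]'
```

```text
time_s: 8.4
eef_pos: [0.4929, 0.282, 0.057]
eef_rot: [-0.0, 0.133, 0.991, -0.0]
wrist_force: [-0.9, -0.4, 0.2]
opening: -0.002
time_s: 8.7
eef_pos: [0.4928, 0.282, 0.0534]
eef_rot: [-0.0, 0.133, 0.991, -0.0]
wrist_force: [0.5, -0.3, -0.5]
opening: -0.001
time_s: 8.9
eef_pos: [0.4929, 0.282, 0.0526]
eef_rot: [0.0, 0.132, 0.991, -0.0]
wrist_force: [0.0, -0.5, 0.7]
opening: 0.004
```

There's almost no force, which is suspicious. I'll look.

```bash
python3 - <<'E'
from h import *
o=get_obs()
c=camera("scene"); crop(c,"sc7.png",320,240,90,80,8);print((w2p(c,[o["eef_pos"],[.4925,.282,.061]])-[320,240])*8)
c=camera("top"); crop(c,"top7.png",280,120,180,165,4)
print(get_obs()["wrist_force"],get_obs()["joint_efforts"])
E
```

```text
[[359.0910913  467.65538846]
 [360.29792072 441.96890872]]
[-0.03973244 -0.3032442   0.88531512] [-1.65425660e-02 -4.76796091e+01 -2.81260729e+01 -4.38577714e-03
 -2.12342280e-02 -1.22740653e-04]
```

View pics/sc7.png

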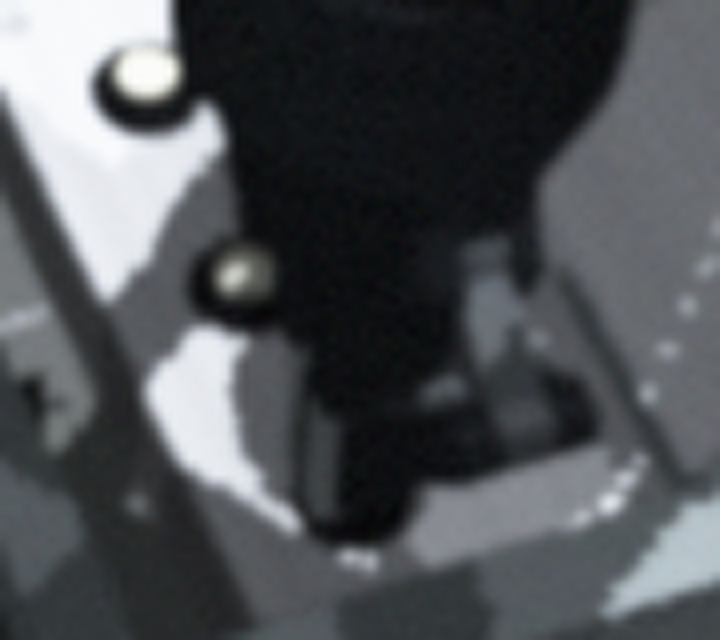

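View pics/top7.png

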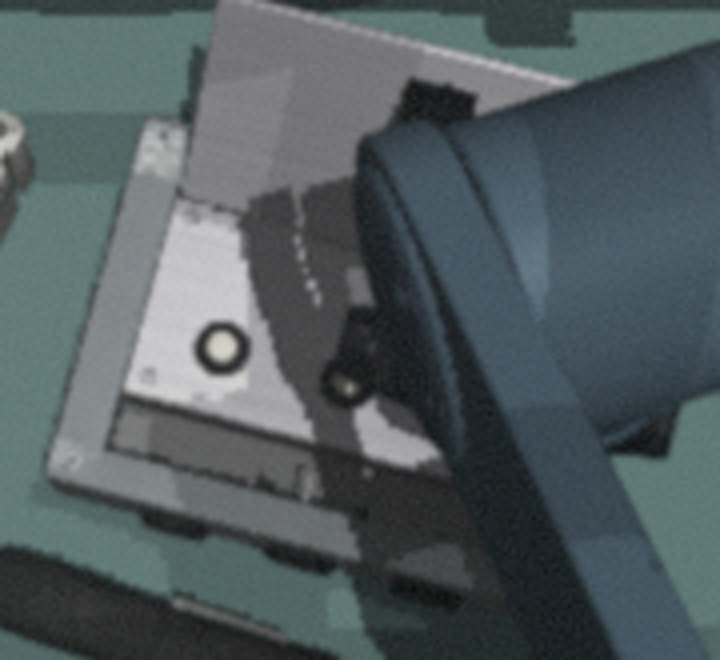

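The tip is on the collar of the right breaker. The near-zero force could mean the button is already past its click, so I'll push on in 0.5 to 1 mm steps until bottom.

```bash
for i in 1; do :; done; python3 -m inch '[{"delta_pos":[0,0,0.05],"rotation":[0,0,0]},{"delta_pos":[0,0,0],"rotation":[0,0,0]}]'
python3 -m inch '[{"delta_pos":[0,0,0.05],"rotation":[0,0,0]},{"delta_pos":[0,0,0],"rotation":[0,0,0]}]'
```

```text
time_s: 9.2
eef_pos: [0.4929, 0.2821, 0.0521]
eef_rot: [0.0, 0.132, 0.991, 0.0]
wrist_force: [-0.4, -0.2, 0.5]
opening: -0.002
time_s: 9.4
eef_pos: [0.4929, 0.2821, 0.052]
eef_rot: [0.0, 0.132, 0.991, -0.0]
wrist_force: [-1.4, -0.7, 3.5]
opening: -0.001
```

```bash
python3 -m inch '[{"delta_pos":[0,0,0.05],"rotation":[0,0,0]},{"delta_pos":[0,0,0],"rotation":[0,0,0]}]'
python3 -m inch '[{"delta_pos":[0,0,0.05],"rotation":[0,0,0]},{"delta_pos":[0,0,0],"rotation":[0,0,0]}]'
```

```text
time_s: 9.6
eef_pos: [0.493, 0.2821, 0.0518]
eef_rot: [0.0, 0.132, 0.991, 0.0]
wrist_force: [-2.8, -1.5, 6.5]
opening: -0.003
time_s: 9.8
eef_pos: [0.493, 0.2821, 0.0517]
eef_rot: [0.0, 0.132, 0.991, -0.0]
wrist_force: [-4.8, -1.3, 10.4]
opening: 0.001
```

A firm stop at z = 0.052, which is the bottom of the stroke, at 10 N. I'll lift straight up, back away and look.

```bash
python3 -m inch '[{"delta_pos":[0,0,-1],"rotation":[0,0,0]},{"delta_pos":[0,0,-3],"rotation":[0,0,0]},{"delta_pos":[0,0,-4],"rotation":[0,0,0]},{"delta_pos":[2,0,-4],"rotation":[0,0,0]},{"delta_pos":[4,0,-4],"rotation":[0,0,0]},{"delta_pos":[4,0,-2],"rotation":[0,0,0]},{"delta_pos":[4,0,0],"rotation":[0,0,0]},{"delta_pos":[4,0,0],"rotation":[0,0,0]},{"delta_pos":[3,0,0],"rotation":[0,0,0]},{"delta_pos":[0,0,0],"rotation":[0,0,0]}]'
python3 - <<'E'
from h import *
c=camera("scene"); crop(c,"sc8.png",290,160,165,150,4)
c=camera("top"); crop(c,"top8.png",220,120,240,165,3)
E
```

```text
time_s: 10.8
eef_pos: [0.2916, 0.3366, 0.2261]
eef_rot: [-0.0, 0.131, 0.991, 0.0]
wrist_force: [0.3, 0.4, 0.5]
opening: -0.002
```

View pics/sc8.png

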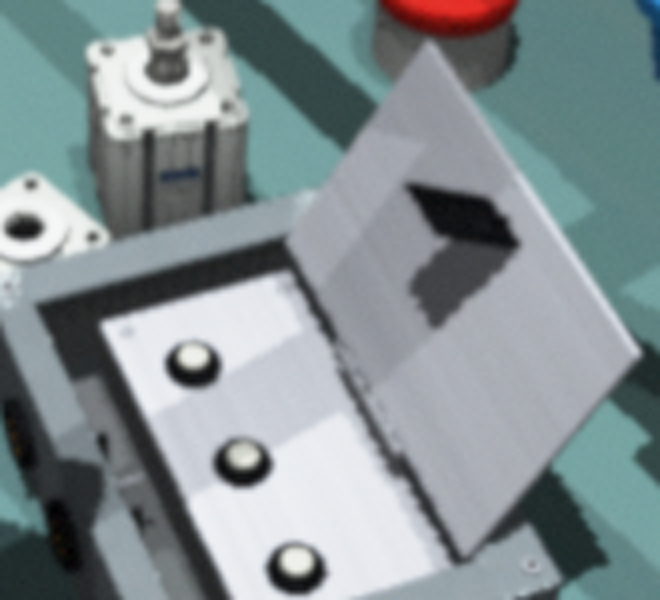

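View pics/top8.png

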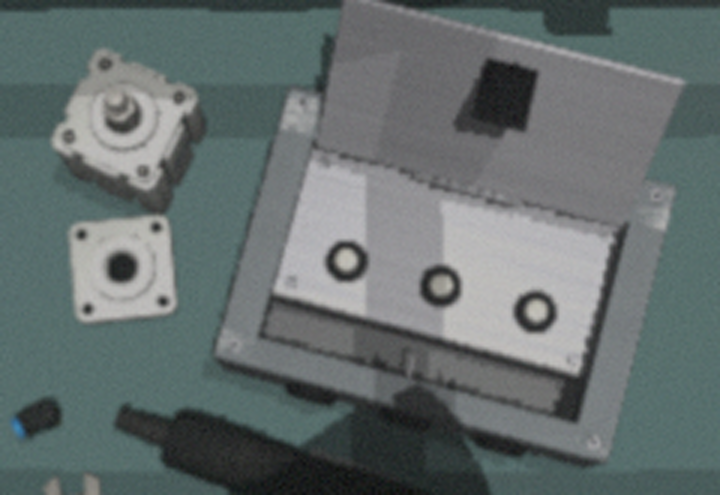

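All three buttons now sit equally low in their collars, at (193,358), (242,457) and (297,562) in the scene crop. The hatch stays open and the loose items haven't moved. I'll wait briefly, recheck and hand in.

```bash
python3 -m inch '[{"delta_pos":[0,0,0],"rotation":[0,0,0]},{"delta_pos":[0,0,0],"rotation":[0,0,0]},{"delta_pos":[0,0,0],"rotation":[0,0,0]},{"delta_pos":[0,0,0],"rotation":[0,0,0]},{"delta_pos":[0,0,0],"rotation":[0,0,0]}]'
python3 - <<'E'
from h import *
c=camera("scene"); crop(c,"sc9.png",290,160,165,150,4)
d=cv2.absdiff(cv2.imread("pics/sc8.png"),cv2.imread("pics/sc9.png")); print(d.mean(),d.max()); print(hand_in())
E
```

```text
time_s: 11.4
eef_pos: [0.295, 0.3358, 0.2259]
eef_rot: [-0.0, 0.133, 0.991, -0.0]
wrist_force: [-0.9, -0.3, 0.2]
opening: 0.001
1.313513468013468 73
the job is handed in; nothing more can be done
None
```

The hatch is open and the tripped breaker is pushed in. I handed the job in at about 11.5 s.

- **Hatch:** I pressed the ribs with the closed fingertips about 4 mm down (about 3 to 4 N) and drew the hand back. The hatch sprang up by itself and was still open in the later pictures.
- **Breaker:** The tripped one was the right-hand (-y) button. I pushed it down to a firm stop at z ≈ 0.052 m with about 10 N, then backed away.
- **Final check:** All three buttons sit equally low in their collars, and the loose parts in view are where they were. The robot is clear of everything.

**What was less certain:**
- **Force during the push:** The wrist force stayed within its ±1 N noise, not the expected 3 to 4 N, until the bottom stop. I never saw the click as a force change. That the breaker is set rests on the stop height and the pictures.
- **Last picture comparison:** Two pictures over half a second apart differed little on average (1.3 grey levels) but by up to 73 at the worst pixel. I didn't view the second picture. The arm's settling shadow is one possible cause, but I didn't check it.

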